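# Rinse dip of a sampling dipper

## Robot

A 6-joint arm with a two-finger parallel gripper is mounted at the origin on the work surface. World frame = base frame: x ahead of the robot, y to its left, z up, the work surface at z = 0. Lengths are in m, angles in rad, forces in N, time in s.
With the tool pointing down it reaches from about 0.35 to 0.975 m from the base axis. Payload 4.9 kg.
Tool frame: the origin (TCP) lies on the mounting face of the last link; the fingertips stand 173 mm ahead of it and the grasp point (between the pads) lies ctrl.pinch_z ahead of it (ctrl.pinch_z is the distance from the TCP to the grasp point, in m); z points along the fingers, y is the line along which they close (so a half turn about z gives the same grasp; the last joint's range is limited). The gripper opens to 85 mm and grips with 20 to 120 N. Pads are 22 mm wide; open, the fingers measure 114 mm over their backs; the gripper's body (76 mm by 85 mm) begins 54 mm behind the grasp point. The pads swing forward as they close: fully open they stand 13 mm farther back than shut.
Start: joints at [1.135, 0.053, 1.613, -0, 1.476, -0.119], TCP at [0.195, 0.594, 0.405] pointing down, gripper open.
Joint ranges: [-3.01, 3.01], [-1.01, 2.22], [0.06, 2.58], [-1.02, 4.17], [0.09, 2.62], [-3.14, 3.14]. Speed limits (rad/s): [2.57, 2.57, 3.14, 3.14, 3.14, 3.14].

## Interface

Orientations are given as a rotation vector (axis times angle).
In Python, from station import telemetry, eyes, ctrl gives the robot as it stands.
- The arm moves only by the tool apply_moves, never from a script. Its argument "plan" is a list of rows, each a list of 5 numbers: the finger opening in m, from 0 to 0.0854, then the shift along the tool's x, y, z in m, then the turn about the tool's z in rad. In form: [[jaw, x, y, z, roll], ...]. A call has 1 to 12 rows; each row is the pose to reach, as a shift and turn from the pose commanded when the call began, along the tool's axes at that moment; what a row does not reach only later rows make up. A row lasts 1/12 s, in which the tool goes at most 41.7 mm and 7.16 degrees, less where a joint would pass 70% of its speed; a pose out of reach is approached as far as the arm can. A call with a gripper value outside its range is refused whole. The fingers move at their own pace and stop on an object; "newtons" is the grip in N (left out, the last holds). Time passes only in rows, so rows that repeat a pose let the fingers close. It gives the time, the measured TCP pose, the force, the opening and the grip force at its end, in the units of the state.
- telemetry.get_obs(): the state, without advancing time (a new reading comes with each control period).
- eyes.get_image(name): name is "scene" or "top" or "wrist"; returns a dict with "img" (480x640x3 uint8, blue, green, red), "range_z" (480x640 float32, m along the optical axis (not along the pixel's ray), 0 where there is no reading), "K" (3x3 intrinsics, pixels), "pose" (4x4, takes a point from camera to world coordinates); the wrist camera has in their place "hand_eye" (4x4, takes a point from camera to tool coordinates, whose origin is the TCP and whose axes are the flange's). Camera axes: x right, y down, z forward; pixel columns grow to the right and rows downward; lengths in m; the calibration is good to about 2 mm. A picture is of the moment at which its call begins: read the wrist's pose just before it.
- ctrl.finish_job(): hands the job in; it is judged then, once.
Trained networks look in a picture, given as the dict that the camera call returned (one of the last four; its "shot" number tells which), for a name from the list of things; names that differ only in an ending like _2 or _b are one class to them, and where a whole thing is asked for, a point or a joint stands for the part that bears it (a point fixed in the world has none). Each returns a list of dicts, best first, with "confidence" (0 to 1); they miss things now and then, are a little off and sometimes report something else, mostly with a low value. They report only what shows in the picture. A call takes as long as a camera call. They do not tell look-alikes from the thing itself.
- eyes.search_frame(thing, picture): "box" ([left, top, right, bottom] in pixels, round what is visible of it).
- eyes.outline_of(thing, picture): "region" (480x640 bool, what is visible of it) and "box" ([left, top, right, bottom] in pixels, round what is visible of it).
- eyes.tip_of(thing, picture): "point" ([column, row] in pixels: a listed point, or the origin of a listed thing).
The state is a dict: "t": time; "q": joint angles; "dq": joint speeds; "effort": joint torques, N m; "tool_pos": TCP position; "tool_rot": TCP orientation; "contact_force": force on the tool from outside, world axes, zero at the start; "wrist_torque": the same for the moment, N m; "opening": finger opening in m; "grip_force": force on a finger pad.
Only numpy, scipy, OpenCV 4.12 (cv2) and the standard library are available. Lean on these libraries where they do the work, as an engineer would, in place of code of your own. Each camera call takes 0.05 s, during which the arm holds its last target. There are 200 camera calls.

## Task

Practise the rinse dip with the dry steel sampling dipper: pick it up by its black handle, lower its cup, upright, well down into the low wide dish (not the tall beaker), hold it there for about a second and lift it straight out again. Then set the dipper down upright inside the shallow grey drip tray and let go; do not drop it. Do not shift or tip the dish or the tall beaker.

Things in the scene. Friction and masses are not known exactly. Their poses are not given: they have to be found in the camera images.
- dipper: Sampling dipper standing upright on its flat bottom on the bench, 140 mm tall, 120 to 200 g. Below, a round steel cup of 38 mm outer diameter and 36 mm height; two thin steel arms rise from its rim to an upright round black handle on the same axis, 20 mm in diameter, from 58 to 140 mm above the bottom. Origin: centre of the cup's underside; z runs up along the handle. It is round, so its yaw does not matter for the grasp.
- dish: Low wide white plastic dish, round, straight-walled and open at the top, empty: 100 mm outer diameter, 94 mm inner diameter, 55 mm tall, floor 5 mm thick. Loose on the bench, 240 to 390 g. Origin: centre of its underside; z up.
- tall_beaker: Tall narrow white plastic beaker, round and open at the top, empty: 76 mm diameter, 120 mm tall. Loose on the bench, about 300 g. Not to be used. Origin: centre of its underside; z up. The dipper, the dish and this beaker stand in a row across the bench in any order.
- tray: Shallow grey plastic drip tray, fixed on the bench beyond the row: 130 mm along its own x, 170 mm along its own y, rim 18 mm tall, walls and floor 5 mm thick, so that its inner floor, 120 by 160 mm, lies 5 mm above the bench. Origin: centre of its underside; z up. Two closed bottles, up to 150 mm tall, stand on the bench to the left and right of it.
Things that resemble listed ones, but are neither listed nor needed, are in the scene too. Of the things that look like the tray, the larger one is meant.

How it is judged:
By the outcome, as a careful person would: the job done as asked, in the order asked, and still so for the second after the job is handed in, with the robot touching nothing.
It also fails if it takes over 54 s, if anything falls off the work surface, if the arm or the gripper's body presses on something with over 40 N, if the wrist force passes 120 N, or if a joint passes its speed limit or range.

## Working session

There is one attempt and no reset: what is moved stays moved. The work goes in short steps, Python scripts to look and compute and a tool call to move; the robot and the scene stay as the last step left them, time stands still between calls to the robot, and variables do not carry over. Pictures are saved under pics/ and viewed, at most 10 in all, crops included, and the job is handed in when it is done.

Besides the shell and the picture viewer there is one more tool, called after "Emit:" as a command line: name --pt "numbers of a row" for each row, then --argument value for the rest. apply_moves: Moves the arm, as the interface text tells. Its arguments: {"type":"object","properties":{"plan":{"type":"array","items":{"type":"array","items":{"type":"number"}}},"newtons":{"type":"number"}},"required":["plan"]}

```bash
mkdir -p pics; cat > h.py <<'E'
import numpy as np,cv2
from scipy.spatial.transform import Rotation as R
from station import telemetry,eyes,ctrl
def cloud(p,obs=None):
    K=p["K"];z=p["range_z"];v,u=np.mgrid[:480,:640]
    c=np.stack([(u-K[0,2])*z/K[0,0],(v-K[1,2])*z/K[1,1],z],-1)
    if "pose" in p: T=p["pose"]
    else:
        T=np.eye(4);T[:3,:3]=R.from_rotvec(obs["tool_rot"]).as_matrix();T[:3,3]=obs["tool_pos"];T=T@p["hand_eye"]
    w=c@T[:3,:3].T+T[:3,3]; w[z<=0]=np.nan
    return w
E
python3 - <<'E'
from h import *
o=telemetry.get_obs();print(o["t"],o["tool_pos"],o["tool_rot"],ctrl.pinch_z)
for n in("top","scene"):
    p=eyes.get_image(n);cv2.imwrite(f"pics/{n}.png",p["img"]);w=cloud(p)
    for t in("dipper","dish","tall_beaker","tray"):
        for d in eyes.outline_of(t,p)[:4]:
            m=w[d["region"]];m=m[~np.isnan(m[:,0])]
            if len(m)<5: print(n,t,'nodepth',d["box"]);continue
            hi=m[m[:,2]>np.percentile(m[:,2],98)-.006]
            print(n,t,round(d["confidence"],2),np.round(d["box"]),"top mid",np.round((np.percentile(hi,1,0)+np.percentile(hi,99,0))/2,3),"min",np.round(np.percentile(m,1,0),3),"max",np.round(np.percentile(m,99,0),3))
E
```

```text
0.0 [0.19458925 0.5936484  0.40343671] [-0.49541681 -3.10171966  0.00320276] 0.1547
top dipper 0.59 [154. 324. 208. 362.] top mid [0.465 0.221 0.14 ] min [0.447 0.203 0.003] max [0.483 0.238 0.142]
top dish 0.86 [294. 327. 365. 403.] top mid [0.438 0.014 0.054] min [ 0.391 -0.033  0.002] max [0.487 0.061 0.057]
top tall_beaker 0.86 [461. 312. 542. 376.] top mid [ 0.477 -0.224  0.119] min [ 0.442 -0.26   0.004] max [ 0.515 -0.186  0.122]
top tray 0.94 [324. 176. 439. 270.] top mid [ 0.648 -0.067  0.017] min [ 0.58  -0.153  0.002] max [0.716 0.018 0.02 ]
top tray 0.71 [421.  77. 506. 140.] top mid [ 0.832 -0.197  0.013] min [ 0.784 -0.259  0.001] max [ 0.881 -0.134  0.015]
scene dipper 0.64 [300.  57. 321. 125.] top mid [0.469 0.22  0.138] min [0.451 0.202 0.003] max [0.486 0.238 0.14 ]
scene dish 0.84 [193. 138. 254. 206.] top mid [0.442 0.012 0.053] min [ 0.393 -0.037  0.002] max [0.491 0.061 0.056]
scene tall_beaker 0.76 [ 86. 232. 164. 312.] top mid [ 0.482 -0.225  0.118] min [ 0.445 -0.262  0.003] max [ 0.519 -0.19   0.121]
scene tall_beaker 0.44 [193. 136. 256. 204.] top mid [0.442 0.012 0.053] min [ 0.393 -0.037 -0.   ] max [0.491 0.062 0.056]
scene tray 0.8 [222. 223. 357. 345.] top mid [ 0.652 -0.069  0.016] min [ 0.583 -0.157  0.   ] max [0.722 0.018 0.019]
scene tray 0.72 [277. 366. 394. 479.] top mid [ 0.837 -0.198  0.012] min [ 0.789 -0.26   0.   ] max [ 0.884 -0.136  0.014]
```

```bash
python3 - <<'E'
import cv2
a=cv2.imread("pics/top.png")
cv2.imwrite("pics/topc.png",cv2.resize(a[60:420,120:600],(800,600)))
E
```

```text
(no output)
```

View pics/topc.png

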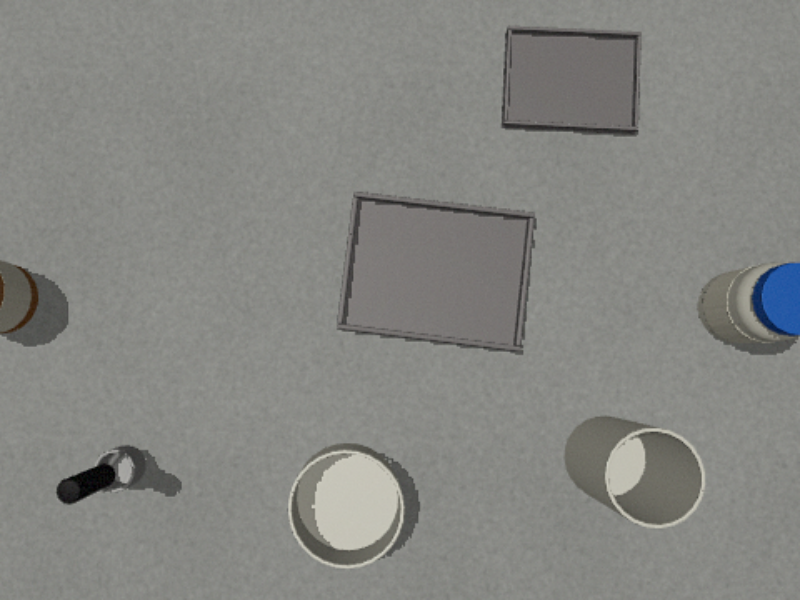

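View pics/scene.png

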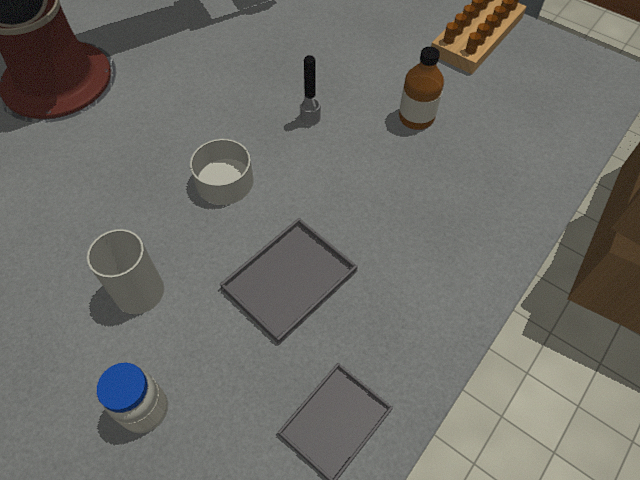

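The top crop shows two trays: the near one at full-image pixel (381,223), 130×170 mm, and the far one at (463,108), about 97×125 mm. The near one is larger, so it is the one meant. The low wide dish is at (330,365), the beaker at (500,345) and the dipper at (180,343). Next I go above the dipper.

Emit:
apply_moves --pt "0.07 -0.03 -0.022 0.004 0" --pt "0.07 -0.06 -0.043 0.008 0" --pt "0.07 -0.09 -0.065 0.011 0" --pt "0.07 -0.12 -0.086 0.015 0" --pt "0.07 -0.15 -0.108 0.018 0" --pt "0.07 -0.18 -0.13 0.022 0" --pt "0.07 -0.21 -0.151 0.025 0" --pt "0.07 -0.24 -0.173 0.029 0" --pt "0.07 -0.28 -0.2 0.033 0" --pt "0.07 -0.32 -0.23 0.037 0" --pt "0.07 -0.35 -0.252 0.04 0" --pt "0.07 -0.375 -0.27 0.043 0" --newtons 40

```text
t: 1.5
tool_pos: [0.4676, 0.2188, 0.3621]
tool_rot: [0.495, 3.101, 0.001]
contact_force: [0.7, 0.3, 0.4]
opening: 0.07
grip_force: 0.0
```

Emit:
apply_moves --pt "0.07 0 0 0 0" --pt "0.07 0 0 0 0" --pt "0.07 0 0 0 0" --pt "0.07 0 0 0 0"

```text
t: 1.83
tool_pos: [0.4663, 0.2216, 0.3619]
tool_rot: [-0.493, -3.103, -0.001]
contact_force: [0.2, 0.0, -0.5]
opening: 0.07
grip_force: 0.0
```

```bash
cat >> h.py <<'E'
def shift(o,w): return np.round(R.from_rotvec(o["tool_rot"]).as_matrix().T@(np.array(w)-o["tool_pos"]),4)
E
python3 - <<'E'
from h import *
o=telemetry.get_obs();p=eyes.get_image("wrist");cv2.imwrite("pics/w1.png",p["img"]);w=cloud(p,o)
print(o["t"],o["tool_pos"],o["tool_rot"],o["opening"])
for d in eyes.outline_of("dipper",p)[:3]:
    m=w[d["region"]];m=m[~np.isnan(m[:,0])]
    print(d["confidence"],d["box"],len(m))
m=w[(w[...,2]>.06)&(w[...,2]<.16)&(np.hypot(w[...,0]-.467,w[...,1]-.22)<.03)]
print(len(m),m.min(0),m.max(0)); t=m[m[:,2]>.134]
if len(t): print((t.min(0)+t.max(0))/2,t.max(0)-t.min(0))
print(shift(o,[.467,.2205,.26]))
E
```

```text
1.8333 [0.46628017 0.22155352 0.36187695] [-4.93212500e-01 -3.10260914e+00 -5.58110686e-04] 0.06996756232509796
0.58 [295.6, 186.6, 341.4, 282.5] 3453
2020 [0.45512722 0.21275858 0.06081592] [0.47466544 0.23256658 0.14178182]
[0.46492788 0.22257269 0.1379001 ] [0.01947511 0.01962821 0.00776345]
[-0.001  -0.0008  0.1019]
```

View pics/w1.png

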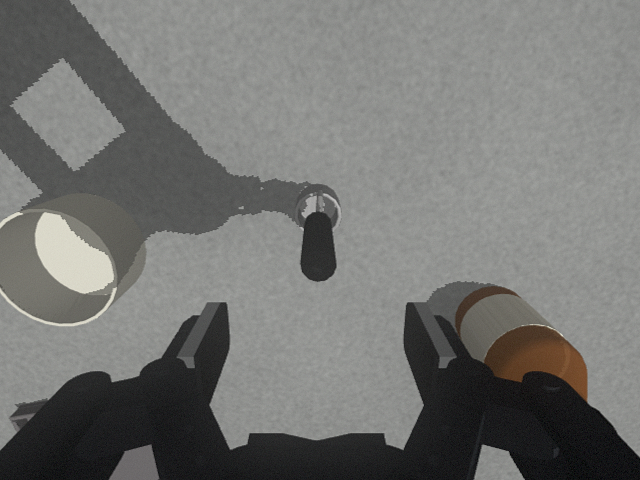

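The wrist view shows the handle top at (318,265), centred between the fingers. The amber bottle at lower right is well clear. I descend and close.

Emit:
apply_moves --pt "0.07 0 0 0.02 0" --pt "0.07 0 0 0.04 0" --pt "0.07 0 0 0.06 0" --pt "0.07 0 0 0.08 0" --pt "0.07 0 0 0.09 0" --pt "0.07 0 0 0.098 0" --pt "0.07 0 0 0.098 0" --pt "0.07 0 0 0.098 0" --pt "0.04 0 0 0.098 0" --pt "0.03 0 0 0.098 0" --pt "0.024 0 0 0.098 0" --pt "0.02 0 0 0.098 0" --newtons 40

```text
t: 2.93
tool_pos: [0.4671, 0.2207, 0.2646]
tool_rot: [0.495, 3.101, 0.001]
contact_force: [0.8, 0.7, -0.4]
opening: 0.0214
grip_force: 0.1
```

Emit:
apply_moves --pt "0.01 0 0 0 0" --pt "0.01 0 0 0 0" --pt "0.01 0 0 0 0" --pt "0.01 0 0 0 0" --pt "0.01 0 0 0 0" --pt "0.01 0 0 0 0"

```text
t: 3.43
tool_pos: [0.4672, 0.2208, 0.2645]
tool_rot: [0.495, 3.101, 0.001]
contact_force: [0.4, 1.4, 6.3]
opening: 0.019
grip_force: 39.4
```

Emit:
apply_moves --pt "0.01 0 0 -0.005 0" --pt "0.01 0 0 -0.012 0" --pt "0.01 0 0 -0.025 0" --pt "0.01 0 0 -0.04 0" --pt "0.01 0 0 -0.055 0" --pt "0.01 0 0 -0.07 0" --pt "0.01 0 0 -0.085 0" --pt "0.01 0 0 -0.097 0" --pt "0.01 0 0 -0.105 0" --pt "0.01 0 0 -0.11 0" --pt "0.01 0 0 -0.11 0" --pt "0.01 0 0 -0.11 0"

```text
t: 4.43
tool_pos: [0.4667, 0.2206, 0.3733]
tool_rot: [-0.495, -3.102, 0.001]
contact_force: [0.1, 0.2, -2.4]
opening: 0.0191
grip_force: 39.2
```

```bash
cat > look.py <<'E'
from h import *
import sys
o=telemetry.get_obs();p=eyes.get_image("scene");w=cloud(p)
x,y=o["tool_pos"][:2]
s=np.hypot(w[...,0]-x,w[...,1]-y)<.045
print(o["t"],o["tool_pos"],o["grip_force"],o["opening"])
for d in eyes.outline_of("dipper",p)[:2]:
    m=w[d["region"]];m=m[np.hypot(m[:,0]-x,m[:,1]-y)<.06]
    if len(m)<10: print(d["box"],"none");continue
    lo=m[m[:,2]<m[:,2].min()+.036]
    print(d["confidence"],d["box"],"zmin",np.percentile(m[:,2],1),"cup",np.median(lo,0),lo.min(0),lo.max(0))
d=eyes.outline_of("dish",p)[0]
m=w[d["region"]];m=m[~np.isnan(m[:,0])];m=m[m[:,2]>.045];c=(np.percentile(m,1,0)+np.percentile(m,99,0))/2
print("dish",c)
u,v=p["K"]@0+0 if 0 else (0,0)
c0=np.linalg.inv(p["pose"])@[x,y,.15,1];uv=p["K"]@c0[:3];uv=(uv[:2]/uv[2]).astype(int)
a=p["img"][max(0,uv[1]-100):uv[1]+100,max(0,uv[0]-130):uv[0]+130]
cv2.imwrite(f"pics/{sys.argv[1]}.png",cv2.resize(a,None,fx=3,fy=2.9 if a.shape[0]>199 else 3))
E
python3 look.py s2
```

```text
4.4333 [0.4666882  0.22059479 0.3733292 ] 39.15094971656799 0.01905506877613749
0.56 [296.8, 0.0, 322.0, 78.2] zmin 0.11131380331852886 cup [0.47103011 0.21330604 0.13108064] [0.44893838 0.19960143 0.10932377] [0.48566767 0.23833113 0.14531942]
dish [0.44146358 0.01203456 0.05098689]
```

View pics/s2.png

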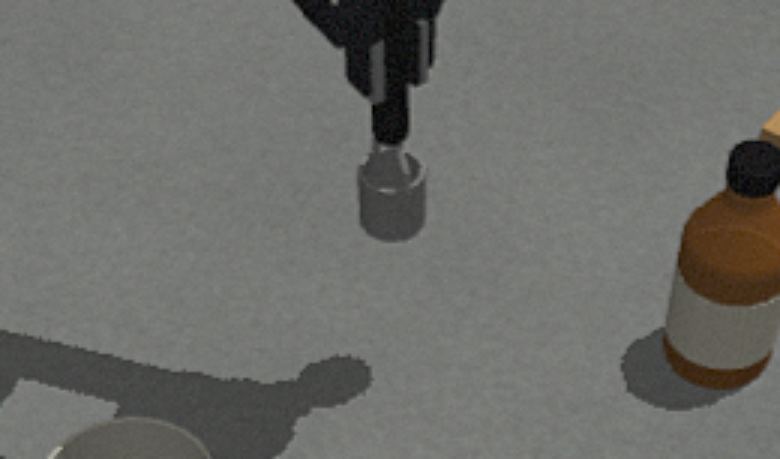

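The dipper is held upright with its cup at crop (392,200), and its underside is about 0.109 m up. I carry it over the dish.

Emit:
apply_moves --pt "0.01 -0.002 -0.01 0 0" --pt "0.01 -0.005 -0.028 0 0" --pt "0.01 -0.009 -0.048 0 0" --pt "0.01 -0.013 -0.07 0 0" --pt "0.01 -0.018 -0.094 0 0" --pt "0.01 -0.022 -0.118 0 0" --pt "0.01 -0.027 -0.142 0 0" --pt "0.01 -0.031 -0.164 0 0" --pt "0.01 -0.035 -0.183 0 0" --pt "0.01 -0.037 -0.196 0 0" --pt "0.01 -0.039 -0.204 0 0" --pt "0.01 -0.039 -0.206 0 0"

```text
t: 5.58
tool_pos: [0.4394, 0.0115, 0.3734]
tool_rot: [-0.499, -3.101, 0.001]
contact_force: [0.5, -0.0, -2.7]
opening: 0.0192
grip_force: 39.3
```

Emit:
apply_moves --pt "0.01 0 0 0 0" --pt "0.01 0 0 0 0" --pt "0.01 0 0 0 0" --pt "0.01 0 0 0 0"

```text
t: 5.92
tool_pos: [0.4398, 0.0133, 0.3737]
tool_rot: [-0.494, -3.102, -0.0]
contact_force: [0.3, 0.9, -2.2]
opening: 0.019
grip_force: 39.3
```

```bash
python3 look.py s3; python3 -c "
from h import *
print(shift(telemetry.get_obs(),[.440,.013,.276]))"
```

```text
5.9167 [0.43975952 0.01333384 0.37367603] 39.2993026971817 0.01903374510448432
dish [0.4416261  0.01212507 0.07687469]
[-0.0003 -0.0001  0.0977]
```

View pics/s3.png

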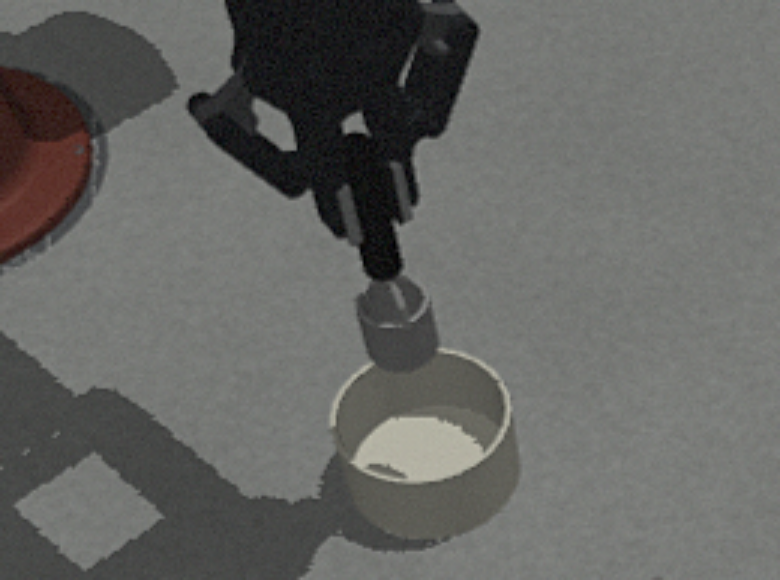

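The cup (crop 400,325) hangs over the middle of the dish (425,440), above its rim. I lower it to about 10 mm above the dish floor, hold for over a second, and lift.

Emit:
apply_moves --pt "0.01 0 0 0.005 0" --pt "0.01 0 0 0.013 0" --pt "0.01 0 0 0.023 0" --pt "0.01 0 0 0.034 0" --pt "0.01 0 0 0.045 0" --pt "0.01 0 0 0.056 0" --pt "0.01 0 0 0.067 0" --pt "0.01 0 0 0.077 0" --pt "0.01 0 0 0.085 0" --pt "0.01 0 0 0.091 0" --pt "0.01 0 0 0.094 0" --pt "0.01 0 0 0.095 0"

```text
t: 7.07
tool_pos: [0.4396, 0.0128, 0.2781]
tool_rot: [-0.495, -3.101, 0.0]
contact_force: [-0.8, -1.0, -1.6]
opening: 0.0189
grip_force: 39.3
```

Emit:
apply_moves --pt "0.01 0 0 0 0" --pt "0.01 0 0 0 0" --pt "0.01 0 0 0 0" --pt "0.01 0 0 0 0" --pt "0.01 0 0 0 0" --pt "0.01 0 0 0 0" --pt "0.01 0 0 0 0" --pt "0.01 0 0 0 0" --pt "0.01 0 0 0 0" --pt "0.01 0 0 0 0" --pt "0.01 0 0 0 0" --pt "0.01 0 0 0 0"

```text
t: 8.07
tool_pos: [0.4397, 0.0127, 0.2787]
tool_rot: [-0.496, -3.102, -0.0]
contact_force: [-0.2, -0.2, -1.3]
opening: 0.0189
grip_force: 39.3
```

Emit:
apply_moves --pt "0.01 0 0 0 0" --pt "0.01 0 0 -0.003 0" --pt "0.01 0 0 -0.01 0" --pt "0.01 0 0 -0.02 0" --pt "0.01 0 0 -0.032 0" --pt "0.01 0 0 -0.044 0" --pt "0.01 0 0 -0.056 0" --pt "0.01 0 0 -0.068 0" --pt "0.01 0 0 -0.08 0" --pt "0.01 0 0 -0.09 0" --pt "0.01 0 0 -0.095 0" --pt "0.01 0 0 -0.095 0"

```text
t: 9.07
tool_pos: [0.4401, 0.0127, 0.3756]
tool_rot: [0.495, 3.099, 0.0]
contact_force: [-0.2, -0.0, -3.2]
opening: 0.0191
grip_force: 39.3
```

```bash
python3 look.py s4; python3 - <<'E'
from h import *
p=eyes.get_image("top");w=cloud(p)
for d in eyes.outline_of("tray",p)[:2]:
    m=w[d["region"]];m=m[~np.isnan(m[:,0])];r=cv2.minAreaRect(m[:,:2].astype(np.float32)*1000);print(r)
print(shift(telemetry.get_obs(),[.650,-.068,.3737]))
E
```

```text
9.0667 [0.44005554 0.01269835 0.37564291] 39.29852306842804 0.019108610144206704
0.59 [197.0, 64.1, 225.6, 144.8] zmin 0.11277821926996244 cup [0.44644374 0.00875572 0.13205822] [ 0.42297075 -0.00741912  0.1107075 ] [0.46118541 0.03055073 0.14666923]
dish [0.44170003 0.01215511 0.07879752]
((649.5880737304688, -67.43144989013672), (170.76809692382812, 134.00027465820312), 82.47218322753906)
((833.5325317382812, -199.571044921875), (130.44822692871094, 99.1968994140625), 86.99337005615234)
[-0.2252 -0.0111 -0.0014]
```

The dish has not moved. Now to the middle of the tray.

Emit:
apply_moves --pt "0.01 -0.008 0 0 0" --pt "0.01 -0.025 -0.001 0 0" --pt "0.01 -0.047 -0.002 0 0" --pt "0.01 -0.072 -0.004 0 0" --pt "0.01 -0.098 -0.005 0 0" --pt "0.01 -0.124 -0.006 0 0" --pt "0.01 -0.15 -0.008 0 0" --pt "0.01 -0.175 -0.009 0 0" --pt "0.01 -0.197 -0.01 0 0" --pt "0.01 -0.213 -0.011 0 0" --pt "0.01 -0.222 -0.011 0 0" --pt "0.01 -0.225 -0.011 0 0"

```text
t: 10.32
tool_pos: [0.6513, -0.0685, 0.3726]
tool_rot: [-0.496, -3.101, -0.0]
contact_force: [-0.6, 0.8, -0.9]
opening: 0.0192
grip_force: 39.3
```

Emit:
apply_moves --pt "0.01 0 0 0.01 0" --pt "0.01 0 0 0.022 0" --pt "0.01 0 0 0.036 0" --pt "0.01 0 0 0.05 0" --pt "0.01 0 0 0.062 0" --pt "0.01 0 0 0.072 0" --pt "0.01 0 0 0.08 0" --pt "0.01 0 0 0.086 0" --pt "0.01 0 0 0.09 0" --pt "0.01 0 0 0.092 0" --pt "0.01 0 0 0.092 0" --pt "0.01 0 0 0.092 0"

```text
t: 11.32
tool_pos: [0.6503, -0.0679, 0.2823]
tool_rot: [0.495, 3.101, -0.0]
contact_force: [0.7, -0.4, -2.3]
opening: 0.019
grip_force: 39.3
```

```bash
python3 look.py s5; python3 -c "
from h import *
o=telemetry.get_obs();print(o['contact_force'],shift(o,[.650,-.068,.2693]))"
```

```text
11.3167 [ 0.6503168  -0.06787084  0.28232685] 39.30708467960358 0.01897429983893686
0.72 [274.8, 221.6, 300.9, 284.1] zmin 0.019824321640558664 cup [ 0.65212784 -0.07045317  0.03533479] [ 0.63293346 -0.08719321  0.01838685] [ 0.66964509 -0.04985239  0.05431264]
dish [0.44174515 0.00397843 0.05083398]
[-0.46989746  0.23760117 -2.1990789 ] [ 0.0003 -0.0003  0.0133]
```

View pics/s5.png

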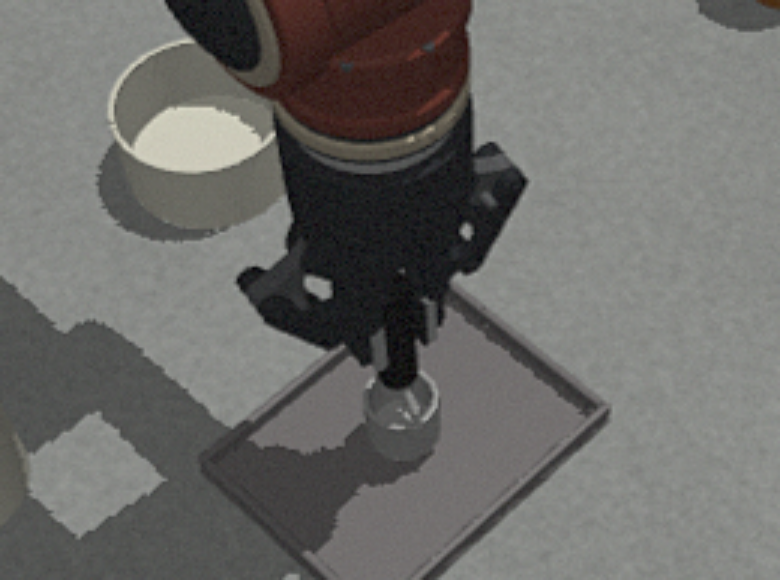

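The cup (crop 402,430) is upright over the tray's middle, about 13 mm above the floor. The dish is partly hidden by the arm, which explains its shifted centre reading. I lower slowly.

Emit:
apply_moves --pt "0.01 0 0 0.003 0" --pt "0.01 0 0 0.006 0" --pt "0.01 0 0 0.008 0" --pt "0.01 0 0 0.01 0" --pt "0.01 0 0 0.011 0" --pt "0.01 0 0 0.012 0" --pt "0.01 0 0 0.012 0" --pt "0.01 0 0 0.012 0" --pt "0.01 0 0 0.012 0"

```text
t: 12.22
tool_pos: [0.6501, -0.0678, 0.2698]
tool_rot: [0.496, 3.102, -0.0]
contact_force: [-0.7, -0.2, -1.8]
opening: 0.0189
grip_force: 39.5
```

Emit:
apply_moves --pt "0.01 0 0 0.0005 0" --pt "0.01 0 0 0.001 0" --pt "0.01 0 0 0.001 0" --pt "0.01 0 0 0.001 0"

```text
t: 12.55
tool_pos: [0.6503, -0.0678, 0.2696]
tool_rot: [0.495, 3.101, -0.0]
contact_force: [-1.5, 0.7, 2.5]
opening: 0.0194
grip_force: 39.7
```

The wrist force went from -1.8 to +2.5 N, so the cup is on the tray floor. I open gently, then withdraw straight up.

Emit:
apply_moves --pt "0.019 0 0 0 0" --pt "0.021 0 0 0 0" --pt "0.023 0 0 0 0" --pt "0.026 0 0 0 0" --pt "0.03 0 0 0 0" --pt "0.035 0 0 0 0" --pt "0.045 0 0 0 0" --pt "0.055 0 0 0 0" --pt "0.065 0 0 0 0" --pt "0.07 0 0 0 0" --pt "0.07 0 0 0 0" --pt "0.07 0 0 0 0" --newtons 20

```text
t: 13.55
tool_pos: [0.6501, -0.0678, 0.2687]
tool_rot: [0.496, 3.102, 0.0]
contact_force: [-0.5, -0.4, 0.3]
opening: 0.0699
grip_force: 0.0
```

Emit:
apply_moves --pt "0.07 0 0 -0.006 0" --pt "0.07 0 0 -0.018 0" --pt "0.07 0 0 -0.032 0" --pt "0.07 0 0 -0.047 0" --pt "0.07 0 0 -0.062 0" --pt "0.07 0 0 -0.077 0" --pt "0.07 0 0 -0.092 0" --pt "0.07 0 0 -0.107 0" --pt "0.07 0 0 -0.12 0" --pt "0.07 0 0 -0.13 0" --pt "0.07 0 0 -0.135 0" --pt "0.07 0 0 -0.135 0"

```text
t: 14.55
tool_pos: [0.6503, -0.0678, 0.4055]
tool_rot: [0.495, 3.1, -0.0]
contact_force: [-0.3, 1.2, -0.2]
opening: 0.0698
grip_force: 0.0
```

```bash
python3 look.py s6; python3 -c "
from h import *
p=eyes.get_image('scene')
cv2.imwrite('pics/s7.png',p['img'])"
```

```text
14.55 [ 0.65033321 -0.06784172  0.40553475] 0.0 0.06976159390189249
0.94 [276.9, 225.4, 300.4, 287.9] zmin 0.004564588963102523 cup [ 0.65282648 -0.06967833  0.0173144 ] [ 0.61900261 -0.08725518  0.00206677] [ 0.6696446  -0.01871049  0.03802664]
dish [0.43494828 0.01053536 0.05108008]
```

View pics/s7.png

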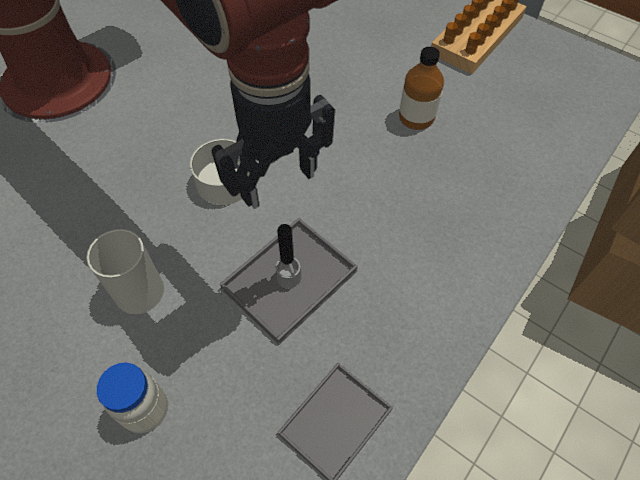

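The dipper stands upright in the larger tray at (288,265), released. The dish (215,172) and beaker (127,272) are where they were, and the gripper is clear.

```bash
python3 -c "
from station import ctrl
print(ctrl.finish_job())"
```

```text
the job is handed in; nothing more can be done
None
```

The dipper was dipped upright in the low dish, held there for just over a second, lifted straight out and set down upright in the larger grey tray; the dish and beaker stayed in place, and the job was handed in at about 15 s (no verdict was returned).

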